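# Open the test cover and hold the tester on the framed contact

### The job

Take the tester out of its holder and, pushing only with its tip, slide the console's little cover off its catch and all the way to the open end. Then set the tip on the spring contact that stands in the square frame, with the tester square to the sloping panel, and press gently until the contact has sunk about half-way; do not press the unframed contact, and leave the jar, the little dish and the brown bottle where they are. The program finishes while the gripper is still holding the tester there.

Things in the scene. Friction and masses are not known exactly. Their poses are not given: they have to be found in the camera images.
- tester: Straight screwdriver-like test probe, 127 mm long, 90 g: black square handle, a 24 mm round collar (6 mm thick) under it, a steel shaft 8 mm thick, 60 mm long, that narrows to 6 mm over the last 15 mm to a flat end. Starts upright in the holder, collar on the holder's top. Origin: flat end of the tip; z points from tip to handle.
- tester_grip (a point): Centre of the tester's square handle, 94 mm from the tip. The handle is 20 x 20 mm (flats face the tester's x and y) and 56 mm long, 28 mm either side of this point, with a 5 mm steel cap on top. At the start the handle spans 76 to 132 mm above the board.
- tester_tip (a point): Flat end of the tester's tip, on its axis, 94 mm from tester_grip; z runs along the tester, from the tip to the handle.
- holder: Dark wooden block 62 x 62 mm, 70 mm high, fixed, with one vertical hole 11.5 mm wide and 66 mm deep in its middle in which the tester stands, its tip 10 mm above the board. Origin: centre of the underside. Draw the tester at least 65 mm straight up.
- panel_centre (a point): Centre of the sloping panel of a fixed grey console (wedge 106 mm deep, 184 wide, 33 high in front, 71 behind), on its surface, 52 mm above the board. z: panel normal, leaning 0.35 rad (20 degrees) from vertical towards the front (robot side); y: level, sideways, to the left from the robot; x: up the slope. Rails 7 mm wide, 17 high run along y at x = +-34 mm.
- cover_rib (a point): On the cover's push rib: middle of its face that looks to panel -y, 19 mm above the panel. Cover: grey plate 58 (x) by 70 (y) mm, its top 15 mm above the panel; the rib is 44 mm long (x), 6 thick, up to 23 mm above the panel. Shut: at panel y = -31 mm, with 47 mm of cover on the rib's -y side, hiding both contacts. Push the rib to panel +y. Axes as the panel's.
- cover (a joint): Travel of the cover along panel +y, m: 0 shut, 0.076 fully open (end stop). A spring ball keeps it shut: it takes about 7 N over the first 2 mm, then snaps free and slides with about 1 N of friction and stays where it is left.
- framed_top (a point): Centre of the top face of the framed contact: brass spring button 16 mm across, its top 9 mm above the panel when free, inside a raised square steel frame (27 mm outside, 20 inside, 5 mm high). It is at panel x = 0, y = -60 or -26 mm; the plain contact has the other place. z: panel normal. Moves with the button.
- framed_contact (a joint): How far the framed contact is pressed in, m: 0 free, 0.008 at its hard stop. Spring: 0.8 N at first touch and 0.8 N more per mm, so about 4 N half-way (4 mm).
- plain_top (a point): Centre of the top face of the other contact: the same brass button without a frame. Not to be pressed.
- plain_contact (a joint): How far the plain contact is pressed in, m (0 free, 0.008 at its stop).
- jar: Small blue jar with white cap, 45 mm across, 70 mm high; bystander. Origin: centre of its underside.
- little_dish: Small pale paint dish, 49 mm across, 20 mm high; bystander. Origin: centre of its underside.
- bottle: Small brown glass bottle with black cap, 40 mm across, 74 mm high; bystander. Origin: centre of its underside.
Not all that is in view belongs to the job. Of the things shaped like the tester, the black one is meant.

How it is judged:
By the outcome, as a careful person would: the job done as asked, in the order asked, and still so for the second after the job is handed in, while the arm keeps its last pose, push and grip.
It also fails if it takes over 48 s, if anything falls off the work surface, if the arm or the gripper's body presses on something with over 40 N, if the wrist force passes 120 N, or if a joint passes its speed limit or range.

### The arm

A 6-joint arm with a two-finger parallel gripper is mounted at the origin on a cart in front of the work surface, level with it; the furniture and walls round the work are solid. World frame = base frame: x ahead of the robot, y to its left, z up, the work surface at z = 0. Lengths are in m, angles in degrees, forces in N, time in s.
With the tool pointing down it reaches from about 0.275 to 0.75 m from the base axis. Payload 10.2 kg.
Tool frame: the origin (TCP) lies at the very end of the fingers, on their centre line; the grasp point (between the pads) lies 19 mm behind it (arm.grip_point_offset is the distance from the TCP to the grasp point, in m); z points along the fingers, x is the direction in which the jaws open and shut, and the axes are right-handed (so a half turn about z gives the same grasp; the last joint's range is limited). The gripper opens to 88 mm and grips with 3 to 60 N. Pads are 18 mm wide; open, the fingers measure 123 mm over their backs; the gripper's body (75 mm by 187 mm) begins 45 mm behind the grasp point.
Start: joints at [-89.118, 17.928, 85.812, -0, 76.261, -12.8], TCP at [0.124, -0.51, 0.239] pointing down, gripper open.
Joint ranges: [-168.41, 168.41], [-55.51, 124.54], [10.69, 146.95], [-70.63, 250.63], [1, 178], [-165.06, 165.06]. Speed limits (degrees/s): [136.94, 136.94, 172.46, 180, 180, 180].

### API

Orientations are given as [roll, pitch, yaw] about the fixed x, y, z axes, in that order (R = Rz(yaw) Ry(pitch) Rx(roll)).
In Python, from rig import arm, read_camera, workorder gives the robot as it stands.
- The arm moves only by the tool carry_out, never from a script. Its argument "plan" is a list that holds one entry, the list of rows, each a list of 7 numbers: the shift along the world's x, y, z in mm, then the turn, a rotation vector about the world's x, y, z in rad, then the opening in per cent of the stroke, from 0 (shut) to 100 (fully open). In form: [[[x, y, z, ax, ay, az, fingers], ...]]. A call has exactly 5 rows; each row shifts and turns the commanded pose from where the row before left it; what a row does not reach is not made up. A row lasts 1/8 s, in which the tool goes at most 62.5 mm and 10.7 degrees, less where a joint would pass 70% of its speed; a pose out of reach is approached as far as the arm can. A call is refused whole if a number of a shift passes 62.5 or a number of a turn 0.188, either way. A call with a gripper value outside its range is refused whole. The fingers move at their own pace and stop on an object; "force" is the grip in N (left out, the last holds). Time passes only in rows, so rows that do not move let the fingers close, or fill a call up. It gives the time, the measured TCP pose, the force and the opening at its end, in the units of the state.
- arm.get_obs(): the state, without advancing time (a new reading comes with each control period).
- read_camera(name): name is "side" or "top" or "wrist"; returns a dict with "pixels" (480x640x3 uint8, red, green, blue), "depth" (480x640 float32, m along the optical axis (not along the pixel's ray), 0 where there is no reading), "fx", "fy", "cx", "cy" (pixels), "dist" ([k1, k2, p1, p2, k3] as OpenCV has them; the pictures are not rectified), "R" (3x3) and "t" (3): a world point X has camera coordinates R X + t; the wrist camera has in their place "T_tool_cam" (4x4, takes a point from camera to tool coordinates, whose origin is the TCP and whose axes are the tool frame's). Camera axes: x right, y down, z forward; pixel columns grow to the right and rows downward; lengths in m; the calibration is good to about 2 mm. A picture is of the moment at which its call begins: read the wrist's pose just before it.
- workorder.hand_in(): hands the job in, once; it reports no verdict.
The state is a dict: "t": time; "joint_positions": joint angles; "qvel": joint speeds; "effort": joint torques, N m; "ee_pos": TCP position; "eef_rot": TCP orientation; "wrist_force": force on the tool from outside, world axes, zero at the start; "wrist_torque": the same for the moment, N m; "grip_width": finger opening in m.
Only numpy, scipy, OpenCV 4.12 (cv2) and the standard library are available. Lean on these libraries where they do the work, as an engineer would, in place of code of your own. Each camera call takes 0.05 s, during which the arm holds its last target.

## Working session

There is one attempt and no reset: what is moved stays moved. The work goes in short steps, Python scripts to look and compute and a tool call to move; the robot and the scene stay as the last step left them, time stands still between calls to the robot, and variables do not carry over. Pictures are saved under pics/ and viewed, and the job is handed in when it is done.

Besides the shell and the picture viewer there is one more tool, called after "Emit:" as a command line: name --argument value ..., lists and objects as JSON in quotes. carry_out: Moves the arm, as the interface text tells. Its arguments: {"type":"object","properties":{"plan":{"type":"array","items":{"type":"array","items":{"type":"array","items":{"type":"number"}}}},"force":{"type":"number"}},"required":["plan"]}

```bash
ls; mkdir -p pics; cat > h.py <<'E'
import numpy as np, cv2
from rig import arm, read_camera, workorder
from scipy.spatial.transform import Rotation as Ro
E
python3 - <<'E'
from h import *
o=arm.get_obs()
for k in o: print(k,o[k])
for n in ("side","top","wrist"):
    c=read_camera(n); cv2.imwrite(f"pics/{n}0.png",c["pixels"][:,:,::-1]); np.savez(f"{n}0.npz",**c)
    print(n,{k:c[k] for k in c if k not in("pixels","depth")}, (c["depth"]>0).mean())
E
```

```text
pics
t 0.0
joint_positions [-8.91208436e+01  1.79606866e+01  8.58534276e+01  2.86900431e-03
  7.62612653e+01 -1.27980741e+01]
qvel [ 0.1127008   0.02375288 -0.0769803  -0.024119    0.00505825 -0.02273261]
effort [ 3.41344985e-04 -4.02204895e+01 -2.52265978e+01  6.94641983e-02
  3.52611335e-02 -1.04569467e-04]
ee_pos [ 0.12414975 -0.5098605   0.2381538 ]
eef_rot [-1.79980585e+02  7.28896602e-02 -7.63234404e+01]
wrist_force [0.11191885 0.22113664 0.61175014]
wrist_torque [ 0.03504601  0.06482335 -0.03096069]
grip_width 0.08821995650656526
side {'fx': 556.9763446519294, 'fy': 556.9763446519294, 'cx': 328.00717808233946, 'cy': 236.2914934647131, 'dist': array([-0.07011043,  0.        ,  0.        ,  0.        ,  0.        ]), 'R': array([[-0.92688836, -0.37529554, -0.00558853],
       [-0.21453308,  0.54194432, -0.81257117],
       [ 0.30798301, -0.75196383, -0.58283519]]), 't': array([0.50738496, 0.16748716, 0.92639534])} 0.996201171875
top {'fx': 519.0933779182458, 'fy': 519.0933779182458, 'cx': 318.86527734749217, 'cy': 236.91167760216507, 'dist': array([-0.10281145,  0.        ,  0. 
[... 153 characters left out ...]
42e-01],
       [ 1.35488736e-01,  1.72835606e-02, -9.90628124e-01]]), 't': array([0.02685655, 0.53284793, 1.01141032])} 0.9960514322916667
wrist {'fx': 405.3993242494314, 'fy': 405.3993242494314, 'cx': 321.19022441060656, 'cy': 238.77337689096495, 'dist': array([-0.0613011,  0.       ,  0.       ,  0.       ,  0.       ]), 'T_tool_cam': array([[ 9.99999690e-01, -5.90762471e-04, -5.20735893e-04,
         1.13512985e-04],
       [ 7.18905274e-04,  9.54747031e-01,  2.97418207e-01,
        -7.70542762e-02],
       [ 3.21467532e-04, -2.97418489e-01,  9.54747160e-01,
        -1.46536385e-01],
       [ 0.00000000e+00,  0.00000000e+00,  0.00000000e+00,
         1.00000000e+00]])} 0.9959309895833334
```

View pics/top0.png

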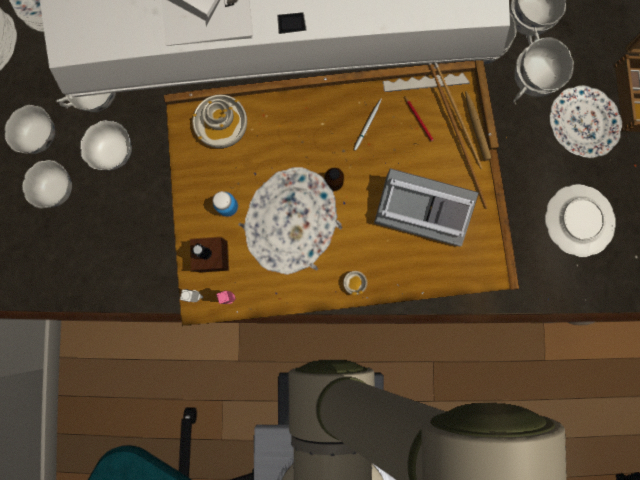

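View pics/side0.png

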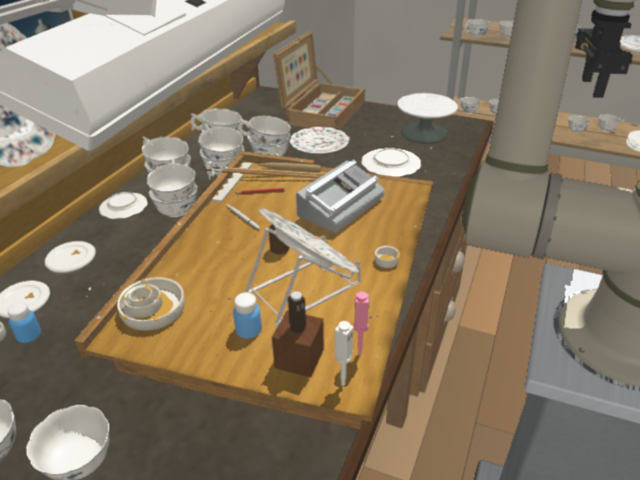

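View pics/wrist0.png

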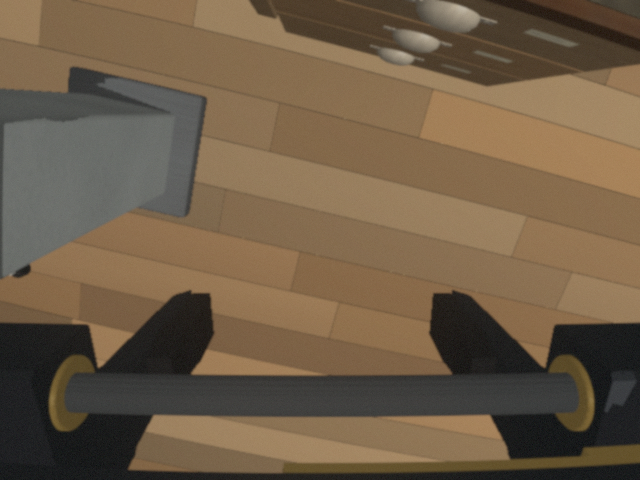

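```bash
cat >> h.py <<'E'
def load(n): return dict(np.load(n+".npz"))
def und(c,uv):
    K=np.array([[c["fx"],0,c["cx"]],[0,c["fy"],c["cy"]],[0,0,1.]])
    p=cv2.undistortPoints(np.array(uv,float).reshape(-1,1,2),K,c["dist"]).reshape(-1,2)
    return np.c_[p,np.ones(len(p))]
def Rt(c,tcp=None):
    if "R" in c: return c["R"],c["t"]
    T=np.eye(4);T[:3,:3]=Ro.from_euler("xyz",tcp[3:],degrees=True).as_matrix();T[:3,3]=tcp[:3]
    W=np.linalg.inv(T@c["T_tool_cam"]); return W[:3,:3],W[:3,3]
def rays(c,uv,tcp=None):
    R,t=Rt(c,tcp); d=und(c,uv)@R; return -R.T@t,d
def onplane(c,uv,z,tcp=None):
    o,d=rays(c,uv,tcp); return o+d*((z-o[2])/d[:,2])[:,None]
def bydepth(c,uv,tcp=None):
    o,d=rays(c,uv,tcp); z=np.array([c["depth"][int(round(v)),int(round(u))] for u,v in uv]); return o+d*z[:,None]
def tri(c1,p1,c2,p2,t1=None,t2=None):
    o1,d1=rays(c1,[p1],t1);o2,d2=rays(c2,[p2],t2);d1=d1[0];d2=d2[0]
    s=np.linalg.lstsq(np.c_[d1,-d2],o2-o1,rcond=None)[0]
    a=o1+s[0]*d1;b=o2+s[1]*d2; return (a+b)/2,np.linalg.norm(a-b)
def proj(c,X,tcp=None):
    R,t=Rt(c,tcp);K=np.array([[c["fx"],0,c["cx"]],[0,c["fy"],c["cy"]],[0,0,1.]])
    return cv2.projectPoints(np.array(X,float).reshape(-1,3),cv2.Rodrigues(R)[0],t,K,c["dist"])[0].reshape(-1,2)
def crop(n,x0,y0,x1,y1,s,out):
    im=cv2.imread(f"pics/{n}.png")[y0:y1,x0:x1]; cv2.imwrite(f"pics/{out}.png",cv2.resize(im,None,fx=s,fy=s,interpolation=cv2.INTER_CUBIC))
E
python3 - <<'E'
from h import *
crop("top0",340,150,500,260,5,"c1"); crop("side0",260,140,420,240,5,"c2"); crop("side0",220,270,380,390,5,"c3");crop("top0",170,220,290,310,6,"c4")
T=load("top0");S=load("side0")
print("camT",-T["R"].T@T["t"],"camS",-S["R"].T@S["t"])
for u in [(450,260),(250,110),(350,220) ,(300,300),(600,300),(290,200),(208,252),(334,178),(224,203),(353,283),(430,195)]: print("top",u,bydepth(T,[u])[0].round(4))
for u in [(297,297),(246,300),(344,328),(362,297),(310,245)]: print("side",u,bydepth(S,[u])[0].round(4))
E
```

```text
camT [0.39081592 0.0097419  1.07460088] camS [0.22090672 0.79626639 0.67886658]
top (450, 260) [ 0.4893 -0.2444  0.0014]
top (250, 110) [0.8167 0.1795 0.0023]
top (350, 220) [ 5.736e-01 -3.670e-02  3.000e-04]
top (300, 300) [ 0.4066  0.0671 -0.0031]
top (600, 300) [ 0.4049 -0.5994 -0.0659]
top (290, 200) [0.593  0.0814 0.112 ]
top (208, 252) [0.4954 0.2386 0.0963]
top (334, 178) [ 0.6466 -0.0025  0.0689]
top (224, 203) [0.5959 0.2157 0.0707]
top (353, 283) [ 0.4416 -0.0421  0.0033]
top (430, 195) [ 0.6138 -0.194   0.0622]
side (297, 297) [0.4925 0.2535 0.1367]
side (246, 300) [0.6009 0.2225 0.0682]
side (344, 328) [0.4097 0.2793 0.1284]
side (362, 297) [0.4083 0.2078 0.1265]
side (310, 245) [0.5619 0.051  0.0722]
```

View pics/c1.png

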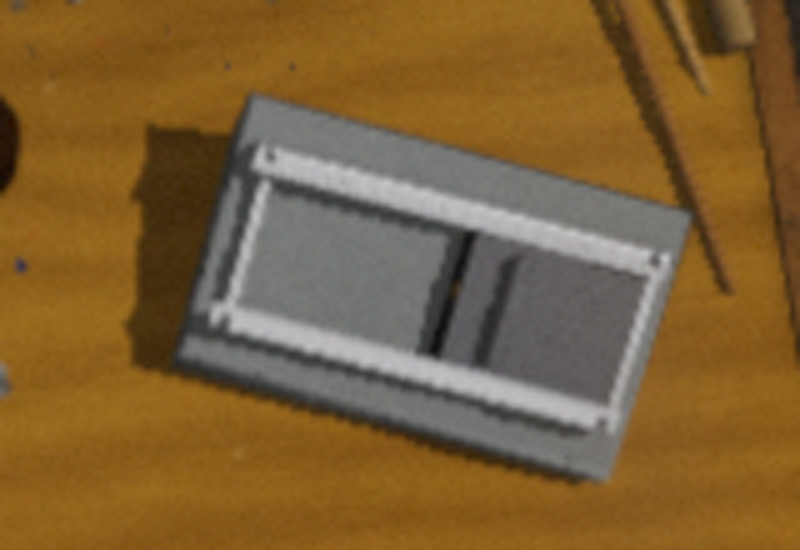

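View pics/c3.png

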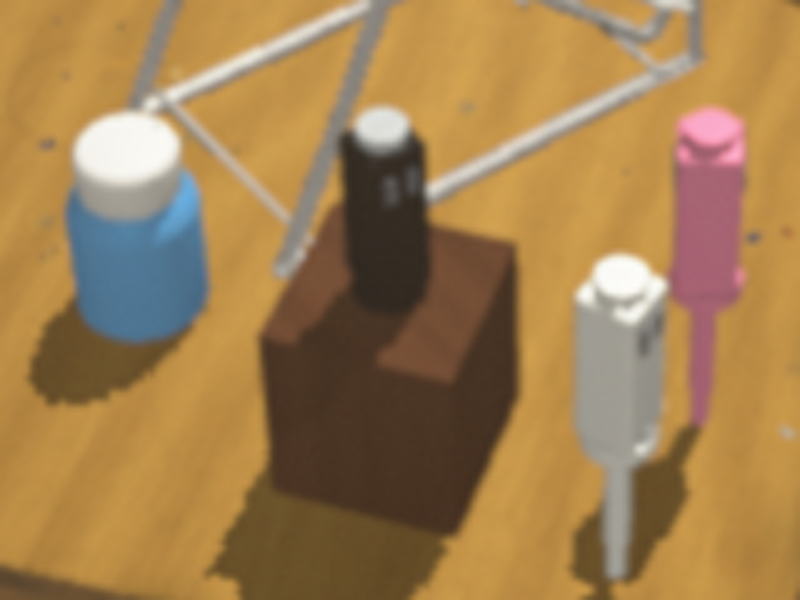

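View pics/c2.png

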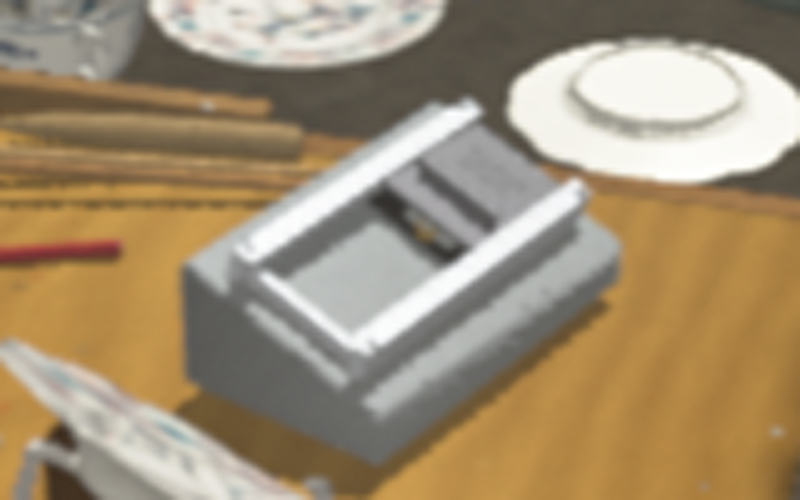

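View pics/c4.png

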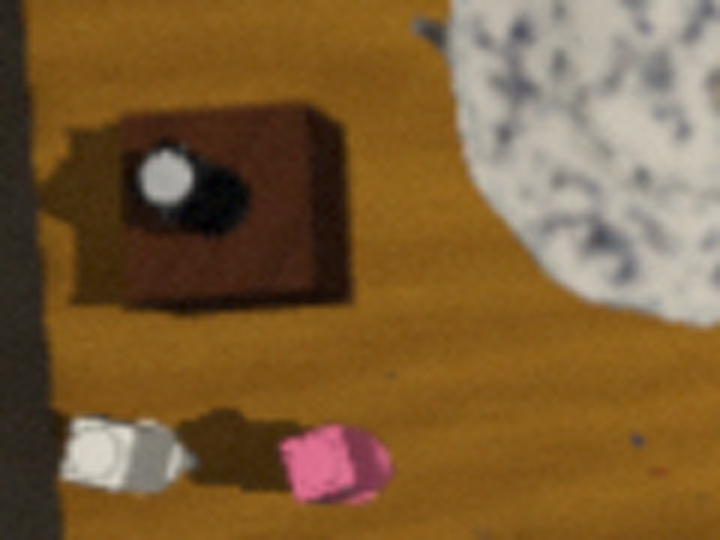

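```bash
python3 - <<'E'
from h import *
T=load("top0");S=load("side0")
def blob(c,box,thr=150,rng=None):
    x0,y0,x1,y1=box; im=c["pixels"][y0:y1,x0:x1].astype(int)
    m=(im.min(2)>thr).astype(np.uint8)
    n,l,st,ce=cv2.connectedComponentsWithStats(m)
    for i in np.argsort(-st[1:,4])[:3]+1: print(st[i],ce[i]+[x0,y0])
print("top");blob(T,(190,240,215,262),110); print("side");blob(S,(285,285,310,302),130)
# cap
X,e=tri(T,(197.8,249.7),S,(296.6,296)); print("cap",X,e, onplane(T,[(197.8,249.7)],.137), onplane(S,[(296.6,296)],.137))
# console top corners, top view (crop/5+offset)
f=lambda x,y:(340+x/5,150+y/5)
pts={"far-left":(252,97),"far-right":(690,212),"near-right":(607,480),"near-left":(178,368)}
for k,p in pts.items(): print(k,onplane(T,[f(*p)],.071 if "far" in k else .033)[0].round(4))
g=lambda x,y:(260+x/5,140+y/5)
print("near-left side", onplane(S,[g(370,418)],.033)[0].round(4),"near-right",onplane(S,[g(620,240)],.033)[0].round(4),"far-left",onplane(S,[g(185,265)],.071)[0].round(4))
for k,a,b in (("near-left",(178,368),(370,412)),("near-right",(607,480),(620,245)),("far-left",(252,97),(187,265))): print(k,tri(T,f(*a),S,g(*b)))
E
```

```text
top
[ 4  5  8  9 52] [197.30769231 249.13461538]
side
[ 6  6 11  9 77] [296.         294.76623377]
cap [0.49545734 0.24896414 0.13391615] 0.00020330811304925472 [[0.49521148 0.24821417 0.137     ]] [[0.49379961 0.25204989 0.137     ]]
far-left [ 0.6638 -0.1147  0.071 ]
far-right [ 0.6175 -0.2885  0.071 ]
near-right [ 0.5149 -0.2611  0.033 ]
near-left [ 0.5607 -0.0873  0.033 ]
near-left side [ 0.5675 -0.083   0.033 ] near-right [ 0.5147 -0.2575  0.033 ] far-left [ 0.6614 -0.1088  0.071 ]
near-left (array([ 0.56443219, -0.08608649,  0.03405129]), np.float64(0.008130646546873354))
near-right (array([ 0.5157643 , -0.26255156,  0.02733624]), np.float64(0.00042174899188275833))
far-left (array([ 0.66430862, -0.11539138,  0.06676437]), np.float64(0.0012257416667939946))
```

Emit:
carry_out --plan '[[[24,50,3,0,0,0,50],[24,50,3,0,0,0,50],[24,50,3,0,0,0,50],[24,50,3,0,0,0,50],[24,50,3,0,0,0,50]]]' --force 50

```text
t: 0.78
ee_pos: [0.2445, -0.2584, 0.2537]
eef_rot: [-180.0, -0.0, -76.4]
wrist_force: [0.6, 0.2, 0.2]
grip_width: 0.0439
```

```bash
python3 - <<'E'
from h import *
S=load("side0");T=load("top0")
for u in [(265,213),(285,225),(355,272)]: print(bydepth(S,[u])[0].round(3))
for u in [(300,175),(250,250),(330,230),(300,270)]: print(bydepth(T,[u])[0].round(3))
E
```

```text
[0.629 0.088 0.149]
[0.613 0.047 0.101]
[ 0.488  0.009 -0.001]
[0.637 0.062 0.131]
[0.495 0.151 0.139]
[0.546 0.005 0.045]
[ 0.469  0.068 -0.003]
```

Emit:
carry_out --plan '[[[22,51,0,0,0,0,50],[22,51,0,0,0,0,50],[22,51,0,0,0,0,50],[22,51,0,0,0,0,50],[25,50,0,0,0,0,50]]]'

```text
t: 1.4
ee_pos: [0.3575, -0.0042, 0.2539]
eef_rot: [-180.0, -0.0, -76.3]
wrist_force: [-0.2, -1.2, 0.2]
grip_width: 0.0443
```

Emit:
carry_out --plan '[[[25,51,0,0,0,0,50],[25,51,0,0,0,0,50],[25,51,0,0,0,0,50],[25,51,0,0,0,0,50],[30,49,0,0,0,0,50]]]'

```text
t: 2.02
ee_pos: [0.4876, 0.2489, 0.2536]
eef_rot: [180.0, -0.0, -76.3]
wrist_force: [1.3, 0.1, 0.5]
grip_width: 0.044
```

```bash
cat >> h.py <<'E'
def shot(tag,cams=("wrist",)):
    o=arm.get_obs(); tcp=np.r_[o["ee_pos"],o["eef_rot"]]
    for n in cams:
        c=read_camera(n); c["tcp"]=tcp; np.savez(f"{n}{tag}.npz",**c); cv2.imwrite(f"pics/{n}{tag}.png",c["pixels"][:,:,::-1])
    print("t",o["t"],"tcp",tcp.round(4),"F",np.round(o["wrist_force"],2),"w",o["grip_width"],"j",np.round(o["joint_positions"],1))
E
python3 -c "
from h import *
shot('1')"
```

```text
t 2.025 tcp [ 4.876000e-01  2.489000e-01  2.536000e-01  1.799944e+02 -7.200000e-03
 -7.628160e+01] F [1.26 0.08 0.46] w 0.044003839281540884 j [14.8 20.2 80.5 -0.  79.4 91.1]
```

View pics/wrist1.png

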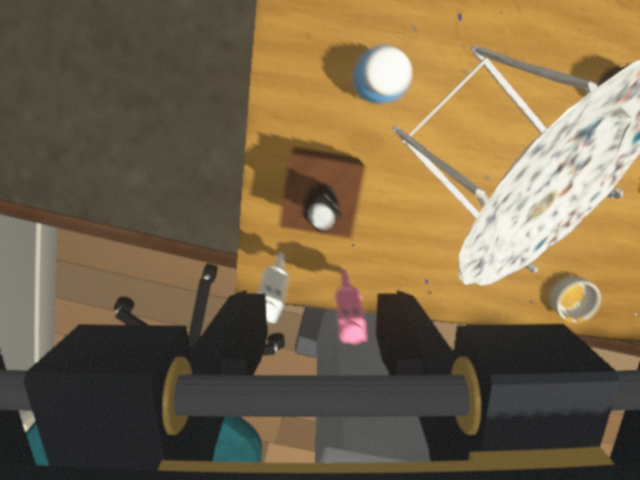

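```bash
python3 - <<'E'
from h import *
crop("wrist1",260,130,390,240,6,"c5")
W=load("wrist1");t=W["tcp"]
T=load("top0");S=load("side0")
print(proj(W,[[.4955,.249,.137],[.4955,.249,.132],[.4955,.249,.07]],t))
E
```

```text
[[323.8581839  220.75458824]
 [323.8135065  218.8861016 ]
 [323.36485595 200.14149319]]
```

View pics/c5.png

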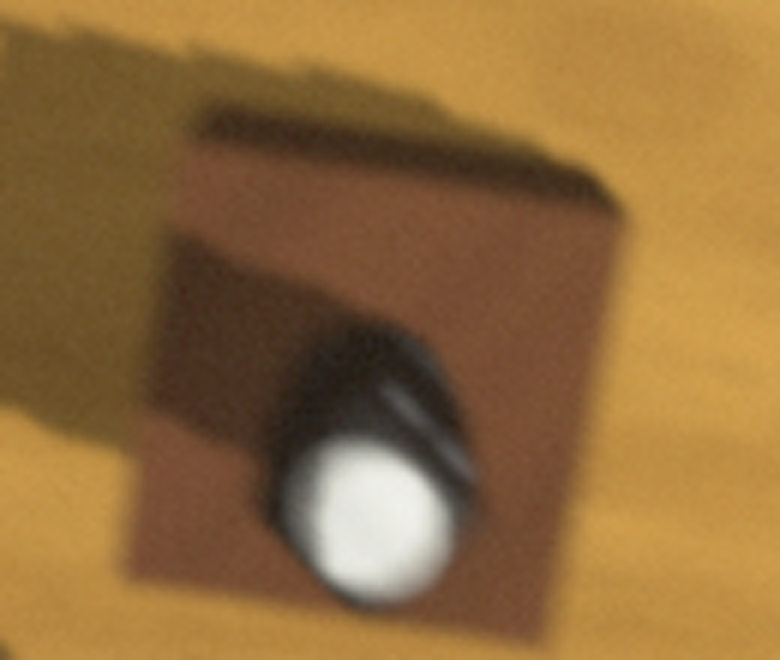

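```bash
python3 - <<'E'
from h import *
W=load("wrist1")
im=W["pixels"][175:240,295:350,::-1].astype(float)
im=np.clip((im/255)**.45*255,0,255).astype(np.uint8)
cv2.imwrite("pics/c6.png",cv2.resize(im,None,fx=9,fy=9,interpolation=cv2.INTER_CUBIC))
S=load("side0");im=S["pixels"][285:340,275:325,::-1].astype(float)
im=np.clip((im/255)**.45*255,0,255).astype(np.uint8)
cv2.imwrite("pics/c7.png",cv2.resize(im,None,fx=10,fy=10,interpolation=cv2.INTER_CUBIC))
E
```

```text
(no output)
```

View pics/c6.png

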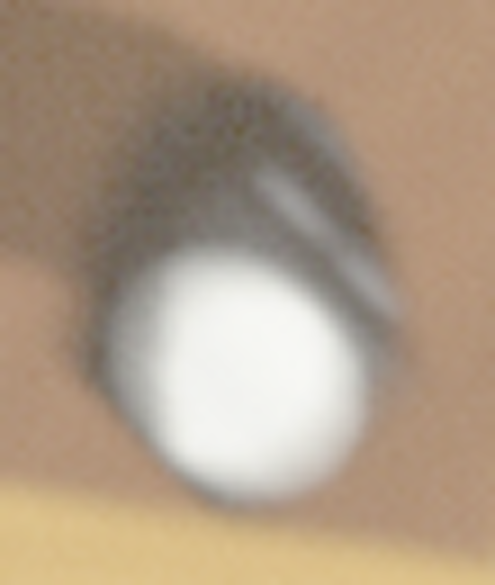

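View pics/c7.png

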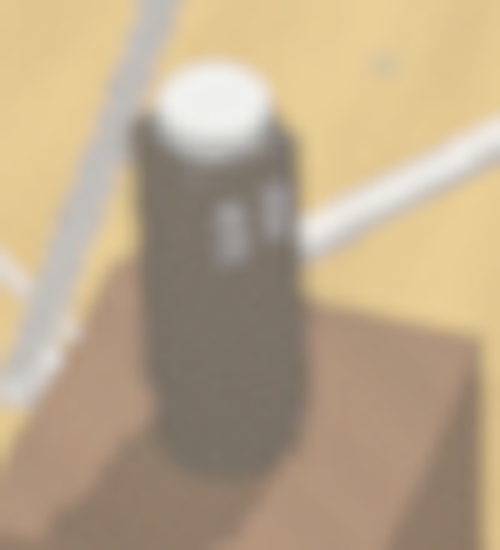

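```bash
cat > cloud.py <<'E'
from h import *
def cloud(n,tcp=None):
    c=load(n); tcp=c.get("tcp",None)
    h,w=c["depth"].shape; uv=np.stack(np.meshgrid(np.arange(w),np.arange(h)),-1).reshape(-1,2)
    d=c["depth"].reshape(-1); ok=d>0
    o,r=rays(c,uv[ok],tcp); return o+r*d[ok][:,None]
E
python3 - <<'E'
from cloud import *
P=np.vstack([cloud("top0"),cloud("side0")])
P=P[(P[:,2]>.1)&(P[:,2]<.25)]
for yaw in (-121,-31):
    a=np.radians(yaw);q=P[:,:2]-[.4945,.249];u=q@[np.cos(a),np.sin(a)];v=q@[-np.sin(a),np.cos(a)]
    m=(abs(u)<.11)&(abs(v)<.055)&(np.hypot(u,v)>.025); B=P[m]; print(yaw,m.sum(), B[np.argsort(-B[:,2])][:8].round(3))
pl=P[(P[:,0]>.45)&(P[:,0]<.7)&(P[:,1]>-.05)&(P[:,1]<.18)]; print(pl.min(0),pl.max(0))
E
```

```text
-121 453 [[0.502 0.156 0.145]
 [0.5   0.153 0.143]
 [0.499 0.154 0.143]
 [0.498 0.154 0.143]
 [0.498 0.153 0.143]
 [0.502 0.155 0.142]
 [0.496 0.154 0.141]
 [0.496 0.153 0.141]]
-31 530 [[0.557 0.15  0.169]
 [0.563 0.15  0.169]
 [0.561 0.152 0.169]
 [0.559 0.152 0.169]
 [0.559 0.152 0.169]
 [0.554 0.154 0.168]
 [0.558 0.152 0.168]
 [0.563 0.15  0.168]]
[0.46175979 0.02104795 0.10000103] [0.64980048 0.15992041 0.17620486]
```

Emit:
carry_out --plan '[[[2,0,-10,0,0,-0.157,50],[2,0,-10,0,0,-0.157,50],[2,0,-10,0,0,-0.157,50],[0,0,-10,0,0,-0.157,50],[0,0,-10,0,0,-0.157,50]]]'

```text
t: 2.7
ee_pos: [0.493, 0.2468, 0.2031]
eef_rot: [180.0, -0.0, -121.6]
wrist_force: [-0.6, -0.2, 0.3]
grip_width: 0.0442
```

```bash
python3 - <<'E'
from h import *
shot('2')
W=load("wrist2")
u=proj(W,[[.495,.249,.137]],W["tcp"])[0];print(u)
x,y=int(u[0]),int(u[1])
im=W["pixels"][y-55:y+35,x-45:x+45,::-1].astype(float)
im=np.clip((im/255)**.5*255,0,255).astype(np.uint8)
cv2.imwrite("pics/c8.png",cv2.resize(im,None,fx=6,fy=6,interpolation=cv2.INTER_CUBIC)); print(x-45,y-55)
E
```

```text
t 2.7 tcp [ 4.930000e-01  2.468000e-01  2.031000e-01  1.799754e+02 -2.520000e-02
 -1.215931e+02] F [-0.57 -0.16  0.34] w 0.044160884016545464 j [ 14.4  22.9  84.3   0.   72.9 136. ]
[315.95099751 256.3915469 ]
270 201
```

View pics/c8.png

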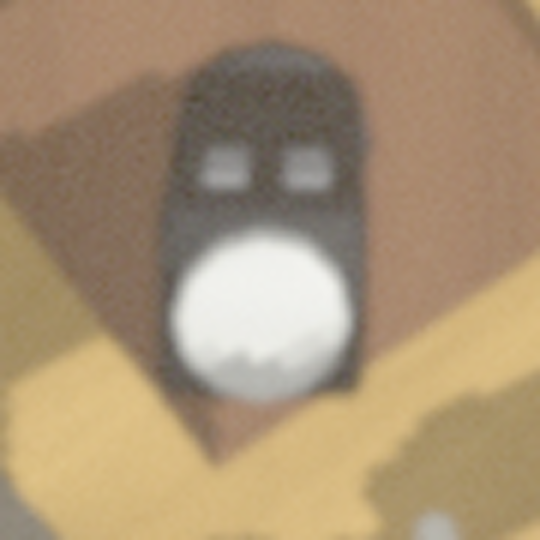

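View pics/wrist2.png

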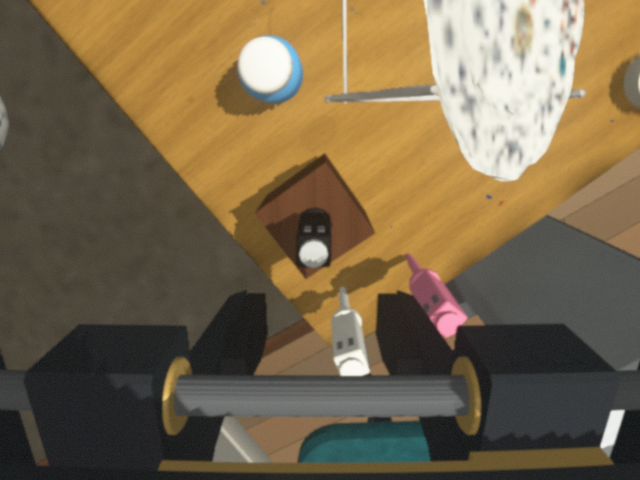

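```bash
python3 - <<'E'
from h import *
A=load("wrist1");B=load("wrist2");T=load("top0");S=load("side0")
a=(322,216.7);b=(313.7,253.5)
for z in (.132,.137): print(z,onplane(A,[a],z,A["tcp"])[0],onplane(B,[b],z,B["tcp"])[0])
print(tri(A,a,B,b,A["tcp"],B["tcp"]),tri(T,(197.5,249.5),B,b,None,B["tcp"]),tri(S,(296.3,295),B,b,None,B["tcp"]))
# depth top
print(bydepth(B,[b],B["tcp"]))
# holder top corners
for p in [(325,155),(374,231),(308,277),(257,214)]: print(onplane(B,[p],.07,B["tcp"])[0].round(4))
E
```

```text
0.132 [0.49670048 0.2505667  0.132     ] [0.49565625 0.25017249 0.132     ]
0.137 [0.49792679 0.25087471 0.137     ] [0.49710622 0.24916418 0.137     ]
(array([0.49593744, 0.2504163 , 0.13108892]), np.float64(0.0010622719454528242)) (array([0.49600242, 0.24985755, 0.13313669]), np.float64(0.00016954592615907917)) (array([0.49623527, 0.24917114, 0.13559138]), np.float64(0.0010681221563783182))
[[0.49757055 0.24884128 0.13860118]]
[0.5339 0.2186 0.07  ]
[0.4695 0.2167 0.07  ]
[0.4642 0.2761 0.07  ]
[0.524  0.2812 0.07  ]
```

Emit:
carry_out --plan '[[[4,2,-20,0,0,0,50],[0,0,-30,0,0,0,50],[0,0,-35,0,0,0,50],[0,0,-33,0,0,0,50],[0,0,0,0,0,0,50]]]'

```text
t: 3.38
ee_pos: [0.496, 0.2485, 0.0841]
eef_rot: [179.8, -0.2, -121.2]
wrist_force: [0.5, 0.8, 0.4]
grip_width: 0.044
```

Emit:
carry_out --plan '[[[0,0,0,0,0,0,0],[0,0,0,0,0,0,0],[0,0,0,0,0,0,0],[0,0,0,0,0,0,0],[0,0,0,0,0,0,0]]]' --force 50

```text
t: 4.0
ee_pos: [0.4976, 0.249, 0.0868]
eef_rot: [-179.9, 0.1, -121.3]
wrist_force: [-1.0, -0.2, 6.7]
grip_width: 0.0196
```

```bash
python3 - <<'E'
from h import *
shot('3',("wrist","side"))
E
```

```text
t 4.0 tcp [ 4.976000e-01  2.490000e-01  8.680000e-02 -1.799277e+02  7.090000e-02
 -1.212829e+02] F [-1.04 -0.21  6.69] w 0.019631613466084257 j [ 14.5  31.1  90.7  -0.   58.1 135.8]
```

View pics/wrist3.png

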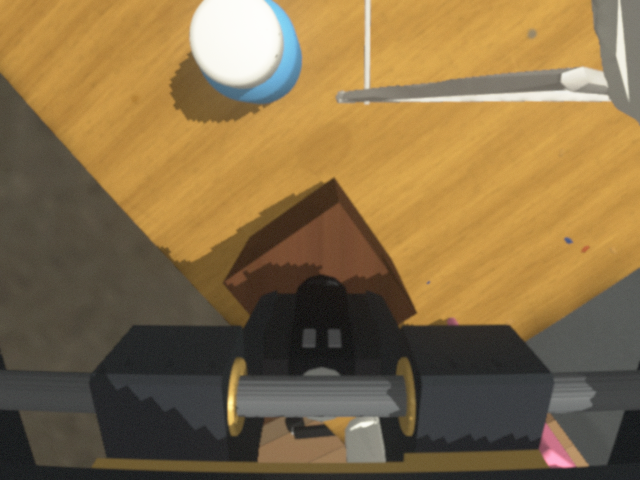

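View pics/side3.png

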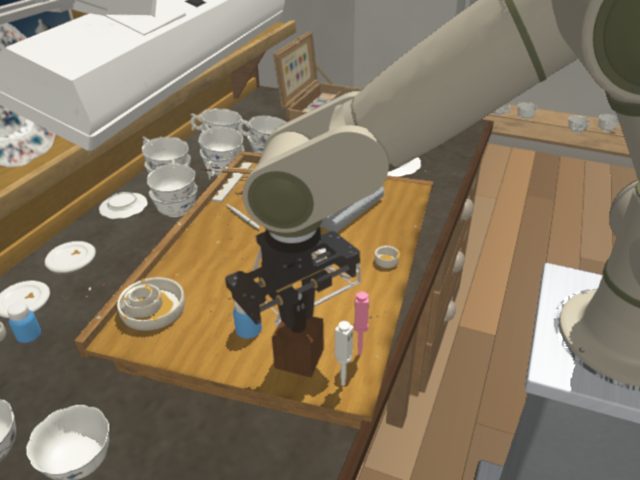

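Emit:
carry_out --plan '[[[0,0,10,0,0,0,0],[0,0,25,0,0,0,0],[0,0,35,0,0,0,0],[0,0,45,0,0,0,0],[0,0,55,0,0,0,0]]]'

```text
t: 4.72
ee_pos: [0.4966, 0.2487, 0.2572]
eef_rot: [179.9, -0.1, -121.3]
wrist_force: [0.2, 0.3, -1.2]
grip_width: 0.0196
```

Emit:
carry_out --plan '[[[0,0,30,0,0,0,0],[0,0,15,0,0,0,0],[0,0,5,0,0,0,0],[0,0,0,0,0,0,0],[0,0,0,0,0,0,0]]]'

```text
t: 5.35
ee_pos: [0.4969, 0.2488, 0.3046]
eef_rot: [179.9, -0.1, -121.3]
wrist_force: [0.5, -0.3, -0.0]
grip_width: 0.0199
```

```bash
python3 - <<'E'
from h import *
shot('4',("wrist","side","top"))
crop("side4",200,200,360,320,5,"c9")
E
```

```text
t 5.35 tcp [ 4.969000e-01  2.488000e-01  3.046000e-01  1.799162e+02 -8.460000e-02
 -1.212943e+02] F [ 0.53 -0.27 -0.04] w 0.019878247920049177 j [ 14.5  19.9  73.4   0.   86.9 135.8]
```

View pics/side4.png

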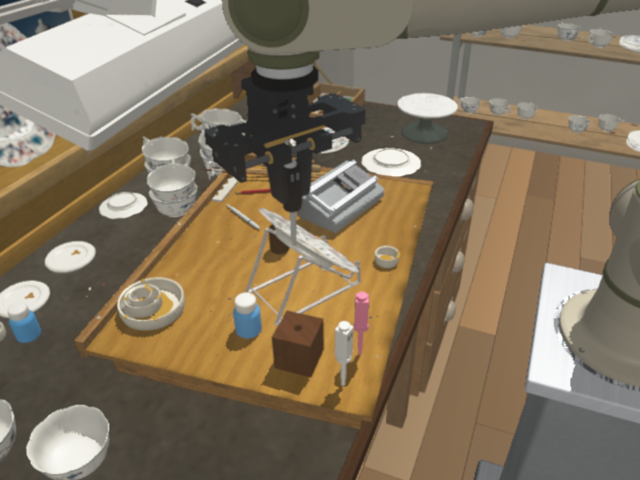

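View pics/wrist4.png

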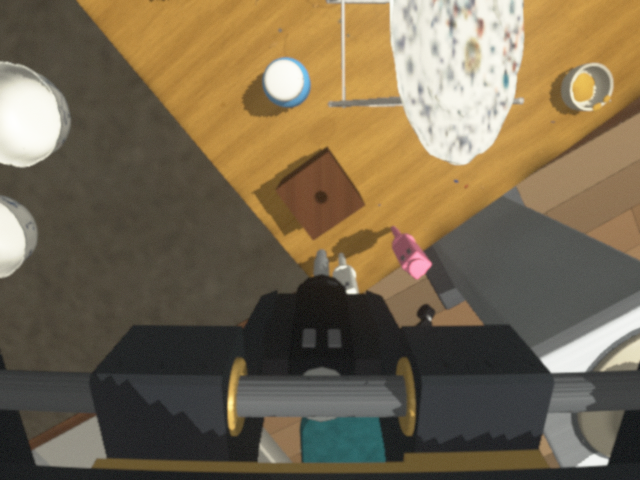

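```bash
python3 - <<'E'
from h import *
W=load("wrist4");S=load("side4")
def gam(c,x0,y0,x1,y1,s,o):
    im=c["pixels"][y0:y1,x0:x1,::-1].astype(float);im=np.clip((im/255)**.7*255,0,255).astype(np.uint8)
    cv2.imwrite(f"pics/{o}.png",cv2.resize(im,None,fx=s,fy=s,interpolation=cv2.INTER_CUBIC))
gam(S,265,190,320,260,8,"c9");gam(W,290,235,350,295,8,"c10")
R=Ro.from_euler("xyz",W["tcp"][3:],degrees=True).as_matrix()
for L in (.075,.077,.079):
    X=W["tcp"][:3]+R[:,2]*L; print(L,X,proj(S,[X]),proj(W,[X],W["tcp"]))
E
```

```text
0.075 [0.49679307 0.24878398 0.22957317] [[292.96408811 243.03854556]] [[321.24254848 252.08015388]]
0.077 [0.49678903 0.24878297 0.22757318] [[293.02914685 244.21956632]] [[321.24369579 250.95159381]]
0.079 [0.496785   0.24878197 0.22557318] [[293.09402795 245.39695727]] [[321.24482469 249.84108588]]
```

View pics/c9.png

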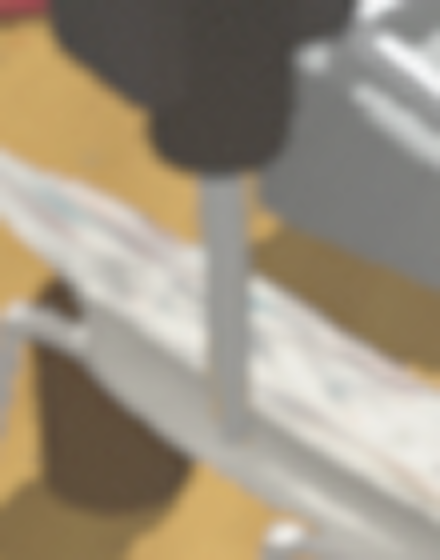

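View pics/c10.png

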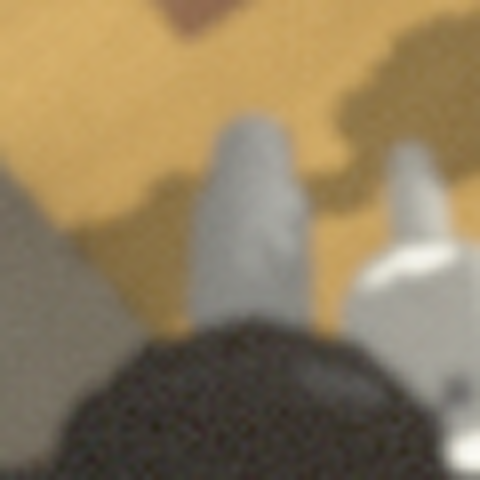

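Emit:
carry_out --plan '[[[3,-35,0,0,0,0.057,0],[3,-50,0,0,0,0.057,0],[3,-50,0,0,0,0.057,0],[3,-50,0,0,0,0.057,0],[3,-50,0,0,0,0.057,0]]]'

```text
t: 6.12
ee_pos: [0.512, 0.0123, 0.3056]
eef_rot: [180.0, 0.0, -104.9]
wrist_force: [1.7, 0.5, -1.5]
grip_width: 0.0195
```

Emit:
carry_out --plan '[[[3,-50,0,-0.018,-0.067,0,0],[3,-50,0,-0.018,-0.067,0,0],[3,-46,-15,-0.018,-0.067,0,0],[2,-26,-25,-0.018,-0.067,0,0],[0,-12,-25,-0.018,-0.067,0,0]]]'

```text
t: 6.75
ee_pos: [0.5229, -0.1716, 0.2398]
eef_rot: [-160.0, -0.0, -105.1]
wrist_force: [1.0, 0.6, -1.0]
grip_width: 0.0196
```

```bash
python3 - <<'E'
from h import *
shot('5')
E
```

```text
t 6.75 tcp [ 5.229000e-01 -1.716000e-01  2.398000e-01 -1.600103e+02 -4.350000e-02
 -1.050711e+02] F [ 0.97  0.61 -0.96] w 0.01957314406267847 j [-33.2  11.1  96.8   7.6  53.3  68.4]
```

View pics/wrist5.png

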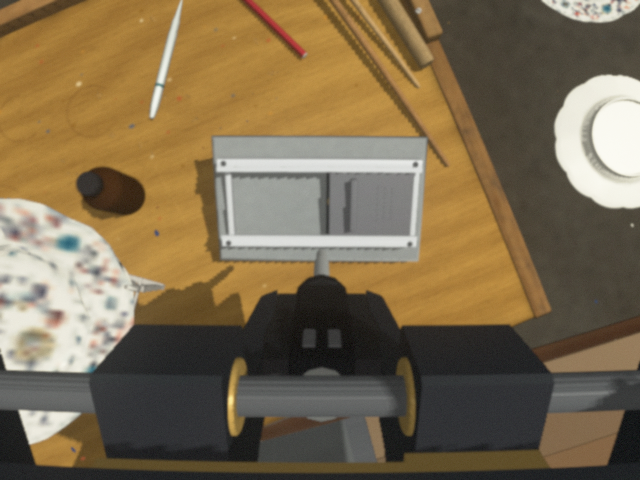

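```bash
python3 - <<'E'
from h import *
crop("wrist5",200,125,440,285,3.3,"c11")
E
```

```text
(no output)
```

View pics/c11.png

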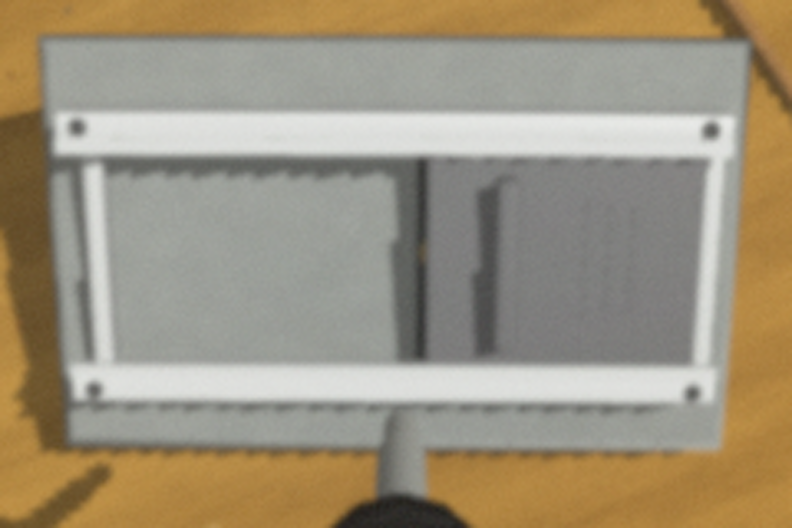

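```bash
cat >> h.py <<'E'
def pframe(pc,psi,tilt=0.35):
    f=np.array([np.cos(psi),np.sin(psi),0]);py=np.array([-np.sin(psi),np.cos(psi),0])
    px=f*np.cos(tilt)+np.array([0,0,np.sin(tilt)]); n=np.cross(px,py); return np.array(pc),np.c_[px,py,n]
def onpanel(c,uv,F,h,tcp=None):
    o,d=rays(c,uv,tcp); pc,P=F; o2=P.T@(o-pc); d2=d@P
    return o2+d2*((h-o2[2])/d2[:,2])[:,None]
E
python3 - <<'E'
from h import *
W=load("wrist5");t=W["tcp"]
F=pframe([.589,-.188,.052],np.radians(-15))
c=lambda L:[(200+x/3.3,125+y/3.3) for x,y in L]
for nm,h,L in (("panel",0,[(42,40),(750,40),(722,450),(68,444)]),("rails",.017,[(52,112),(735,116),(733,158),(55,156),(72,362),(717,368),(715,403),(74,400)]),("cover edge",.015,[(428,165),(426,355)]),("rib",.023,[(518,190),(510,350),(497,190)]) ):
    Q=onpanel(W,c(L),F,h,t);print(nm);print((Q*1000).round(1));print(Q.mean(0)*1000)
T=load("top0");f=lambda L:[(340+x/5,150+y/5) for x,y in L]
print("TOP")
for nm,h,L in (("panel",0,[(252,97),(690,212),(607,480),(178,368)]),("rails",.017,[(260,145),(672,252),(615,432),(210,318)])):
    Q=onpanel(T,f(L),F,h);print(nm);print((Q*1000).round(1));print(Q.mean(0)*1000)
# tip location
R=Ro.from_euler("xyz",t[3:],degrees=True).as_matrix();print("tip in panel",F[1].T@(t[:3]+R[:,2]*.077-F[0])*1000, "tool z", F[1].T@R)
E
```

```text
panel
[[ 58.8  89.1   0. ]
 [ 58.4 -90.3   0. ]
 [-52.3 -90.6   0. ]
 [-50.1  90.4   0. ]]
[ 3.69885766 -0.336699    0.        ]
rails
[[ 42.5  83.5  17. ]
 [ 41.2 -83.5  17. ]
 [ 30.9 -83.7  17. ]
 [ 31.7  83.5  17. ]
 [-21.3  83.2  17. ]
 [-23.3 -83.3  17. ]
 [-32.8 -83.5  17. ]
 [-31.7  83.4  17. ]]
[ 4.65464529 -0.03758471 17.        ]
cover edge
[[ 28.8  -8.4  15. ]
 [-20.2  -8.1  15. ]]
[ 4.29331637 -8.29683502 15.        ]
rib
[[ 23.9 -30.2  23. ]
 [-16.6 -29.1  23. ]
 [ 23.9 -25.1  23. ]]
[ 10.40788466 -28.12197016  23.        ]
TOP
panel
[[ 56.6  90.2   0. ]
 [ 56.8 -89.6   0. ]
 [-56.  -89.9   0. ]
 [-56.8  89.9   0. ]]
[0.14295584 0.16347017 0.        ]
rails
[[ 40.3  83.   17. ]
 [ 41.1 -83.7  17. ]
 [-33.6 -83.4  17. ]
 [-31.1  83.8  17. ]]
[ 4.17100444 -0.09846505 17.        ]
tip in panel [  0.32695643  -1.31393987 122.76077807] tool z [[-9.04360733e-04 -9.99998969e-01 -1.11499235e-03]
 [-9.99998942e-01  9.05629809e-04 -1.13821362e-03]
 [ 1.13922222e-03  1.11396182e-03 -9.99998731e-01]]
```

```bash
python3 - <<'E'
from h import *
F=pframe([.5931,-.1891,.052],np.radians(-15))
for nm in("wrist5","top0","side0"):
    c=load(nm);t=c.get("tcp")
    h,w=c["depth"].shape; uv=np.stack(np.meshgrid(np.arange(w),np.arange(h)),-1).reshape(-1,2)
    o,r=rays(c,uv,t); P=o+r*c["depth"].reshape(-1)[:,None]; Q=(P-F[0])@F[1]*1000
    def reg(n,x0,x1,y0,y1):
        m=(Q[:,0]>x0)&(Q[:,0]<x1)&(Q[:,1]>y0)&(Q[:,1]<y1)&(abs(Q[:,2])<60)
        q=Q[m]; 
        if len(q)>5:
            A=np.c_[q[:,0],q[:,1],np.ones(len(q))];s=np.linalg.lstsq(A,q[:,2],rcond=None)[0]
            print(nm,n,len(q),"med h",np.median(q[:,2]).round(2),"slopes",s.round(3))
    reg("floor",-20,20,10,60);reg("cover",-20,20,-65,-40);reg("back strip",42,52,-60,60);reg("rail+",32.5,35.5,-70,70);reg("rail-",-35.5,-32.5,-70,70)
E
```

```text
wrist5 floor 2565 med h 0.32 slopes [-0.002 -0.004  0.469]
wrist5 cover 1397 med h 15.61 slopes [ 2.0000e-03 -7.0000e-03  1.5248e+01]
wrist5 back strip 1734 med h 0.61 slopes [-0.004 -0.003  0.809]
wrist5 rail+ 596 med h 17.44 slopes [-0.146 -0.    22.412]
wrist5 rail- 529 med h 17.43 slopes [-1.0000e-02 -1.0000e-03  1.7082e+01]
top0 floor 489 med h -0.19 slopes [-0.002  0.006 -0.46 ]
top0 cover 251 med h 15.03 slopes [-1.0000e-02 -3.5000e-02  1.3213e+01]
top0 back strip 304 med h -0.22 slopes [ 0.006  0.005 -0.533]
top0 rail+ 106 med h 16.65 slopes [3.090e-01 5.000e-03 6.246e+00]
top0 rail- 98 med h 16.77 slopes [ 1.0800e-01 -2.0000e-03  2.0274e+01]
side0 floor 287 med h 0.1 slopes [-0.014  0.007 -0.172]
side0 cover 130 med h 14.72 slopes [ 0.019 -0.016 13.899]
side0 back strip 115 med h 0.12 slopes [-2.010e-01 -6.000e-03  9.979e+00]
side0 rail+ 51 med h 16.69 slopes [-2.6200e-01  2.0000e-03  2.5599e+01]
side0 rail- 63 med h 16.69 slopes [3.0200e-01 5.0000e-03 2.7027e+01]
```

```bash
cat >> h.py <<'E'
F=pframe([.5931,-.1891,.052],np.radians(-15)); L=.077
def where(tcp=None,say=True):
    o=arm.get_obs(); t=np.r_[o["ee_pos"],o["eef_rot"]] if tcp is None else tcp
    R=Ro.from_euler("xyz",t[3:],degrees=True).as_matrix(); tip=t[:3]+R[:,2]*L
    Rg=np.c_[-F[1][:,1],-F[1][:,0],-F[1][:,2]]
    rv=Ro.from_matrix(Rg@R.T).as_rotvec()
    q=F[1].T@(tip-F[0])*1000
    if say: print("t",round(o["t"],2),"tip panel mm",q.round(2),"rot needed",rv.round(4),"F panel",(F[1].T@o["wrist_force"]).round(2),"w",round(o["grip_width"],4),"M panel",(F[1].T@o["wrist_torque"]).round(2))
    return tip,q,rv
def go(x,y,h):
    tip,q,rv=where(); R=Ro.from_rotvec(rv).as_matrix(); o=arm.get_obs(); off=tip-o["ee_pos"]
    goal=F[0]+F[1]@np.array([x,y,h])/1000-R@off
    print("TCP shift mm",((goal-o["ee_pos"])*1000).round(2))
E
python3 - <<'E'
from h import *
go(0,-40,45); go(0,-40,18.5)
print(F[1].round(4))
E
```

```text
t 6.8 tip panel mm [ -7.01  -1.22 121.2 ] rot needed [-0.0021 -0.0048  0.0015] F panel [-1.57  0.11 -4.55] w 0.0194 M panel [0.05 0.33 0.02]
TCP shift mm [ 21.21 -45.81 -69.31]
t 6.8 tip panel mm [ -7.01  -1.22 121.2 ] rot needed [-0.0021 -0.0048  0.0015] F panel [-1.57  0.11 -4.55] w 0.0194 M panel [0.05 0.33 0.02]
TCP shift mm [ 29.99 -48.17 -94.2 ]
[[ 0.9074  0.2588 -0.3312]
 [-0.2431  0.9659  0.0887]
 [ 0.3429  0.      0.9394]]
```

Emit:
carry_out --plan '[[[5,-12,-17,-0.002,-0.004,0.001,0],[5,-12,-17,0,0,0,0],[5,-12,-17,0,0,0,0],[6,-10,-18,0,0,0,0],[0,0,0,0,0,0,0]]]' --force 60

```text
t: 7.42
ee_pos: [0.544, -0.2162, 0.1703]
eef_rot: [-160.0, -0.0, -104.9]
wrist_force: [-0.1, 0.4, -0.1]
grip_width: 0.0192
```

```bash
python3 - <<'E'
from h import *
go(0,-40,18.5)
shot('6',("wrist","side"))
where()
W=load("wrist6")
for n in("wrist6","side6"):
    c=load(n);t=c.get("tcp") if "wrist" in n else None
    tip,q,_=where(W["tcp"],False); print(n,proj(c,[tip],t), proj(c,[F[0]+F[1]@np.array([x,-.031,.023]) for x in(-.022,.022)],t))
crop("wrist6",200,90,440,270,3.3,"c12");crop("side6",280,130,400,230,6,"c13")
E
```

```text
t 7.42 tip panel mm [  2.48 -38.85  48.  ] rot needed [-0.0003 -0.0018 -0.0012] F panel [-0.25  0.35  0.04] w 0.0192 M panel [ 0.01  0.17 -0.01]
TCP shift mm [  7.1   -3.08 -28.6 ]
t 7.425 tcp [ 5.440000e-01 -2.162000e-01  1.703000e-01 -1.600496e+02 -1.030000e-02
 -1.049301e+02] F [-0.15  0.4  -0.05] w 0.019181849119269352 j [-36.2  19.8  96.5  10.   45.5  62.8]
t 7.53 tip panel mm [  3.56 -38.56  49.57] rot needed [ 0.0015  0.0008 -0.0018] F panel [-1.05 -0.09 -0.38] w 0.0196 M panel [ 0.04  0.17 -0.06]
wrist6 [[321.13895856 251.2755022 ]] [[309.26514077 273.84344139]
 [308.67304592 208.78584339]]
side6 [[356.7971445  165.13938887]] [[359.83658506 181.27307476]
 [344.57556818 169.75809924]]
```

View pics/c12.png

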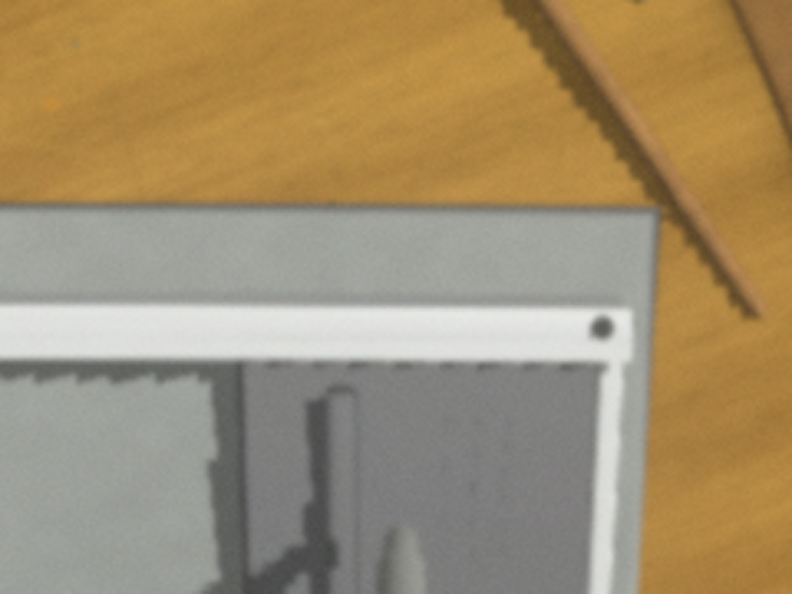

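View pics/c13.png

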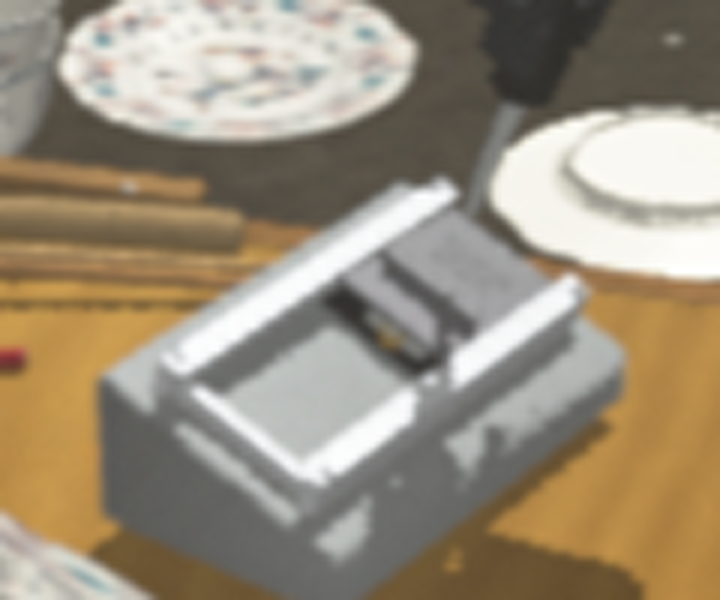

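Emit:
carry_out --plan '[[[2,-1,-8,0,0,0,0],[2,-1,-8,0,0,0,0],[2,-1,-8,0,0,0,0],[1,-0.2,-5.5,0,0,0,0],[0,0,0,0,0,0,0]]]'

```text
t: 8.15
ee_pos: [0.5511, -0.2192, 0.1417]
eef_rot: [-159.9, -0.1, -104.9]
wrist_force: [-0.1, -0.0, -1.0]
grip_width: 0.0195
```

```bash
python3 - <<'E'
from h import *
where()
shot('7',("wrist","side"))
where()
crop("wrist7",250,180,370,270,6,"c14");crop("side7",280,130,400,230,6,"c15")
E
```

```text
t 8.15 tip panel mm [ -0.05 -39.97  18.49] rot needed [ 0.001   0.0001 -0.0016] F panel [-0.43 -0.03 -0.88] w 0.0195 M panel [ 0.09  0.23 -0.04]
t 8.15 tcp [ 5.511000e-01 -2.192000e-01  1.417000e-01 -1.599249e+02 -5.510000e-02
 -1.049100e+02] F [-0.1  -0.   -0.98] w 0.019454926413883102 j [-36.   22.7  97.1  10.6  41.8  62.1]
t 8.25 tip panel mm [  0.43 -40.12  19.06] rot needed [ 0.0017  0.001  -0.0015] F panel [-0.47  0.54 -0.81] w 0.0198 M panel [ 0.02  0.17 -0.02]
```

View pics/c14.png

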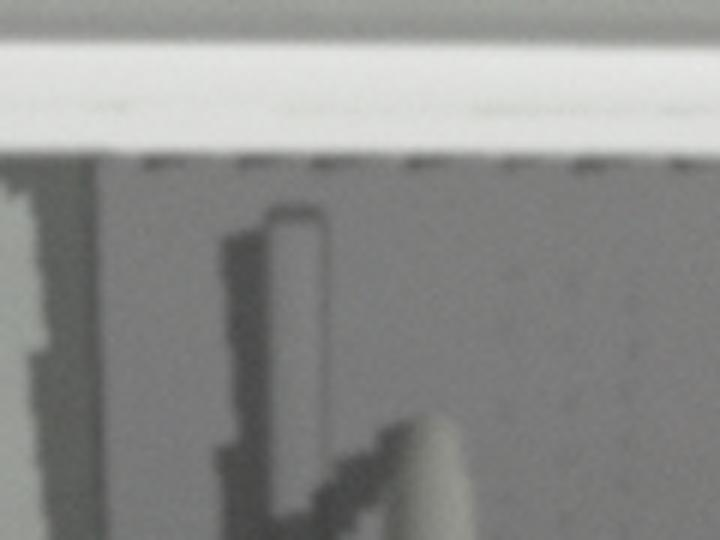

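View pics/c15.png

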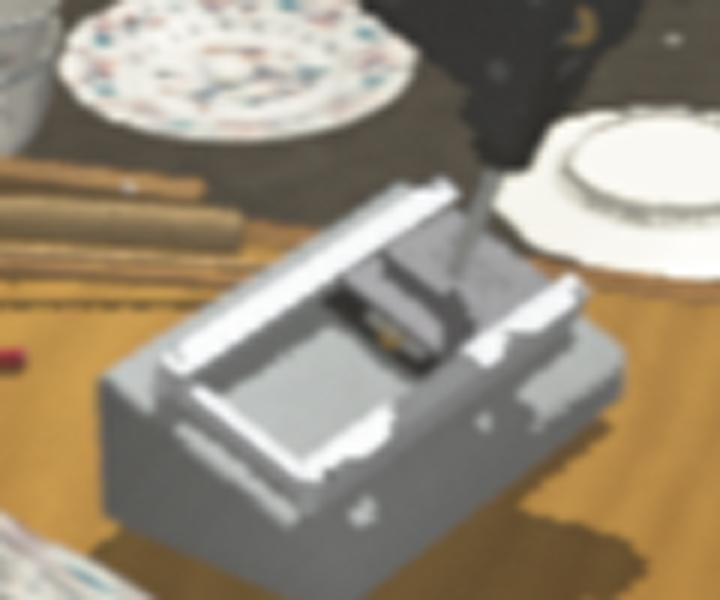

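Emit:
carry_out --plan '[[[1,3.9,0,0,0,0,0],[0.8,2.9,0,0,0,0,0],[0.8,2.9,0,0,0,0,0],[0.8,2.9,0,0,0,0,0],[0.5,1.9,0,0,0,0,0]]]'

```text
t: 8.88
ee_pos: [0.5552, -0.2047, 0.1424]
eef_rot: [-159.9, -0.1, -104.9]
wrist_force: [0.6, -1.5, -1.1]
grip_width: 0.0198
```

```bash
python3 - <<'E'
from h import *
where()
shot('8',("wrist","side"))
where()
crop("wrist8",250,180,370,270,6,"c14");crop("side8",280,130,400,230,6,"c15")
E
```

```text
t 8.88 tip panel mm [  0.51 -24.92  19.09] rot needed [ 0.0017  0.0013 -0.0015] F panel [ 0.57 -1.25 -1.36] w 0.0198 M panel [-0.13  0.17 -0.02]
t 8.875 tcp [ 5.552000e-01 -2.047000e-01  1.424000e-01 -1.598524e+02 -7.460000e-02
 -1.049167e+02] F [ 0.64 -1.47 -1.08] w 0.019765932671672957 j [-34.4  22.5  97.4   9.9  41.5  64.2]
t 8.97 tip panel mm [  0.43 -24.69  19.02] rot needed [ 0.0015  0.0011 -0.0018] F panel [ 0.04 -0.15 -0.78] w 0.0195 M panel [-0.03  0.19 -0.03]
```

View pics/c14.png

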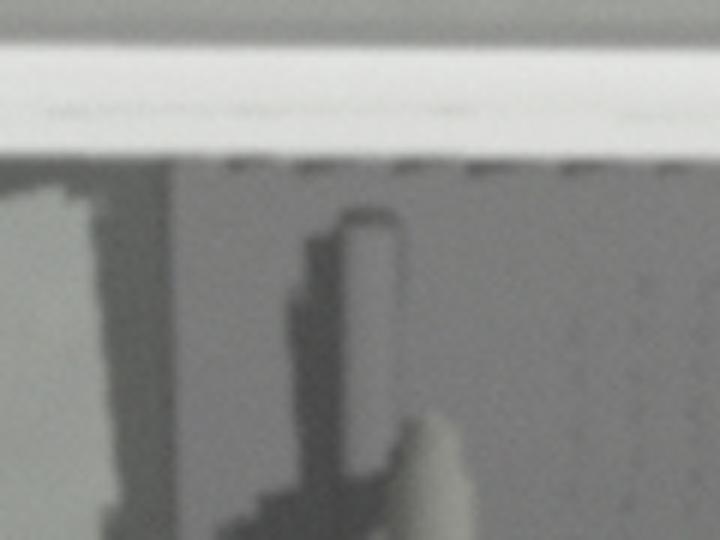

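View pics/c15.png

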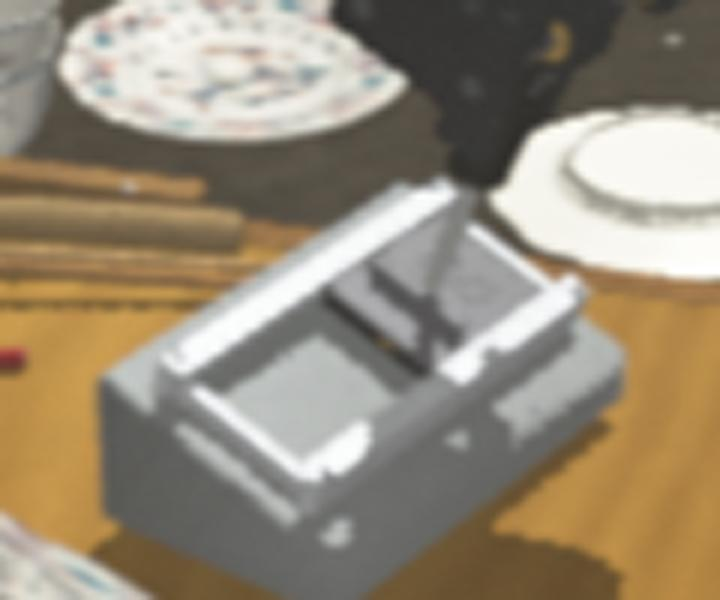

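Emit:
carry_out --plan '[[[2,7.7,0,0,0,0,0],[2.4,8.7,0,0,0,0,0],[2.3,8.7,0,0,0,0,0],[2.3,8.7,0,0,0,0,0],[2.3,8.7,0,0,0,0,0]]]'

```text
t: 9.6
ee_pos: [0.5666, -0.1616, 0.1422]
eef_rot: [-159.9, -0.1, -104.9]
wrist_force: [0.2, -0.8, -1.4]
grip_width: 0.0195
```

Emit:
carry_out --plan '[[[1.8,6.8,0,0,0,0,0],[1.5,5.8,0,0,0,0,0],[1.3,4.8,0,0,0,0,0],[1,3.9,0,0,0,0,0],[0.8,2.9,0,0,0,0,0]]]'

```text
t: 10.22
ee_pos: [0.5728, -0.1382, 0.1422]
eef_rot: [-159.9, -0.1, -104.9]
wrist_force: [-1.6, -8.9, -1.5]
grip_width: 0.0194
```

```bash
python3 - <<'E'
from h import *
where()
shot('9',("wrist","side","top"))
where()
crop("wrist9",220,150,440,280,3.5,"c14");crop("side9",260,130,400,230,5.5,"c15")
E
```

```text
t 10.22 tip panel mm [ 0.22 43.76 19.02] rot needed [ 0.0024  0.0008 -0.0016] F panel [ 0.18 -8.99 -1.71] w 0.0194 M panel [-1.97  0.29 -0.02]
t 10.225 tcp [ 5.728000e-01 -1.382000e-01  1.422000e-01 -1.598696e+02 -1.210000e-01
 -1.049064e+02] F [-1.6  -8.88 -1.55] w 0.019352665461421052 j [-26.6  22.2  97.9   6.   40.4  74.3]
t 10.38 tip panel mm [ 0.2  43.45 18.99] rot needed [ 0.0025  0.0006 -0.0015] F panel [-0.68 -4.18 -0.64] w 0.0198 M panel [-1.02  0.21 -0.01]
```

View pics/wrist9.png

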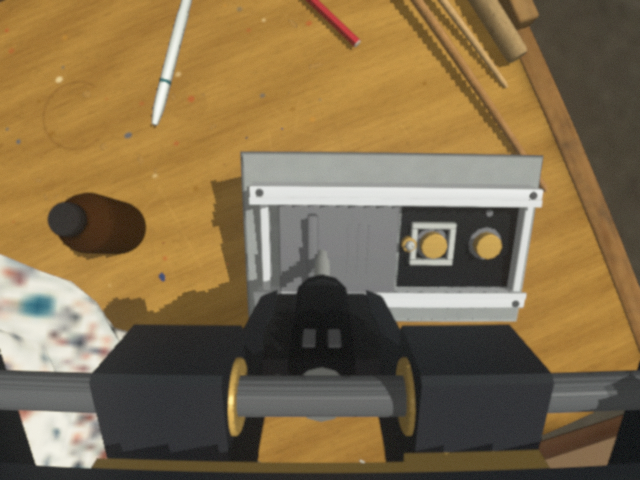

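View pics/c15.png

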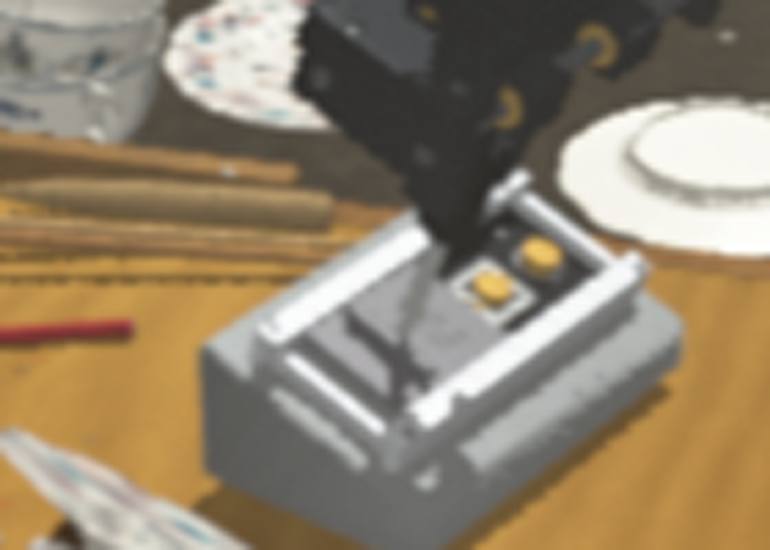

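```bash
python3 - <<'E'
from h import *
for nm in ("wrist9","side9","top9"):
    c=load(nm); t=c["tcp"] if "wrist" in nm else None
    px=c["pixels"].astype(np.uint8); hsv=cv2.cvtColor(px,cv2.COLOR_RGB2HSV)
    m=((hsv[...,0]>12)&(hsv[...,0]<28)&(hsv[...,1]>110)&(hsv[...,2]>140)).astype(np.uint8)
    # restrict to panel area
    n,l,st,ce=cv2.connectedComponentsWithStats(m)
    for i in range(1,n):
        if 12<st[i,4]<900:
            q=onpanel(c,[ce[i]],F,.009,t)[0]*1000
            if abs(q[0])<30 and -80<q[1]<0: print(nm,st[i],ce[i].round(1),q.round(1))
c=load("wrist9");print("cover edge",onpanel(c,[(398,245)],F,.015,c["tcp"])*1000,"rib +y/-y",onpanel(c,[(308,230),(318,230)],F,.023,c["tcp"])*1000)
crop("wrist9",380,195,540,300,5,"c16")
E
```

```text
wrist9 [422 233  25  25 477] [434.1 245.5] [  0.5 -25.1   9. ]
wrist9 [477 233  25  26 469] [488.7 246.1] [  0.2 -59.1   9. ]
wrist9 [403 237  11   9  34] [406.7 240.4] [ 3.8 -8.1  9. ]
side9 [355 173   7   6  30] [358.2 175.5] [ -2.  -59.3   9. ]
side9 [347 180   6   5  24] [349.1 182. ] [ -2.4 -23.4   9. ]
cover edge [[ 2.7974678  -1.75971014 15.        ]] rib +y/-y [[14.26098322 51.18397408 23.        ]
 [14.26670925 45.54921604 23.        ]]
```

View pics/c16.png

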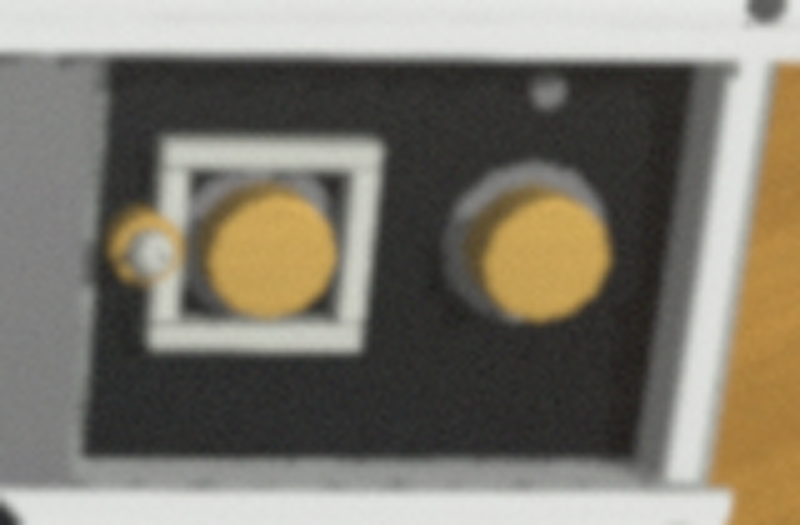

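Emit:
carry_out --plan '[[[-1.3,-4.8,0,0,0,0,0],[-3,1,9,0,0,0,0],[-4,1,11,0,0,0,0],[-4,0,10,0,0,0,0],[0,0,0,0,0,0,0]]]'

```text
t: 11.0
ee_pos: [0.5606, -0.141, 0.1735]
eef_rot: [-159.8, -0.1, -104.9]
wrist_force: [-0.2, -0.3, -1.4]
grip_width: 0.0199
```

```bash
python3 - <<'E'
from h import *
go(0,-26,45)
E
```

```text
t 11.0 tip panel mm [ 0.72 38.   52.16] rot needed [ 0.0024  0.0027 -0.0015] F panel [-0.57 -0.34 -1.3 ] w 0.0199 M panel [ 0.04  0.21 -0.02]
TCP shift mm [-14.64 -62.41  -6.88]
```

Emit:
carry_out --plan '[[[-2,-15,0,0.002,0.002,-0.001,0],[-4,-16,0,0,0,0,0],[-4,-16,-1,0,0,0,0],[-2,-12,-8,0,0,0,0],[1,-4,-8,0,0,0,0]]]'

```text
t: 11.62
ee_pos: [0.5492, -0.2048, 0.1542]
eef_rot: [-160.1, 0.0, -105.0]
wrist_force: [0.3, 0.7, -0.8]
grip_width: 0.0195
```

Emit:
carry_out --plan '[[[0,0,-5,0,0,0,0],[0,0,0,0,0,0,0],[0,0,0,0,0,0,0],[0,0,0,0,0,0,0],[0,0,0,0,0,0,0]]]'

```text
t: 12.25
ee_pos: [0.5495, -0.2038, 0.1504]
eef_rot: [-160.0, -0.0, -105.0]
wrist_force: [0.4, -0.0, -0.7]
grip_width: 0.0198
```

```bash
python3 - <<'E'
from h import *
go(0,-26,13)
shot('10',("wrist","side","top"))
go(0,-26,13)
c=load("wrist10");t=c["tcp"];s=load("side10")
tip,q,_=where(t,False); print("pred tip px",proj(c,[tip],t),proj(s,[tip]))
pts=[F[0]+F[1]@np.array([0,y,.009]) for y in(-.026,-.06)]
print("pred btn",proj(c,pts,t),proj(s,pts))
crop("wrist10",260,190,400,290,5.5,"c17");crop("side10",310,140,400,215,8,"c18")
E
```

```text
t 12.25 tip panel mm [ -2.25 -25.49  28.58] rot needed [-0.0002 -0.0008 -0.0007] F panel [ 0.16  0.08 -0.78] w 0.0198 M panel [0.01 0.21 0.01]
TCP shift mm [  7.02  -2.39 -13.88]
t 12.25 tcp [ 5.495000e-01 -2.038000e-01  1.504000e-01 -1.599948e+02 -2.500000e-03
 -1.049596e+02] F [ 0.42 -0.03 -0.68] w 0.019828693620733622 j [-34.7  21.3  97.7   9.8  42.5  64.1]
t 12.4 tip panel mm [ -2.35 -25.54  28.5 ] rot needed [-0.0003 -0.001  -0.0006] F panel [ 0.48  0.53 -1.4 ] w 0.0193 M panel [ 0.06  0.32 -0.01]
TCP shift mm [  7.07  -2.35 -13.78]
pred tip px [[321.13887352 251.27650618]] [[352.27321843 175.23913329]]
pred btn [[321.96654789 237.65399006]
 [376.08875577 237.65342432]] [[348.98092148 180.94518223]
 [357.7002581  174.86703501]]
```

View pics/c17.png

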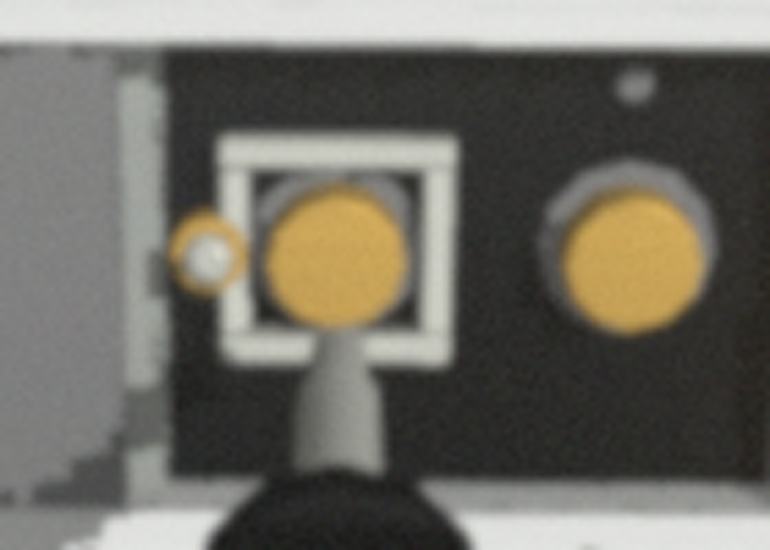

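View pics/c18.png

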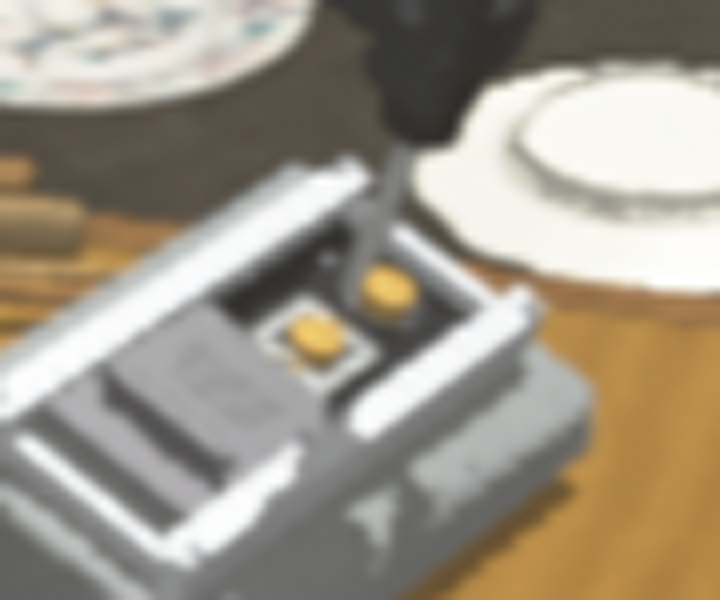

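Emit:
carry_out --plan '[[[2.5,-0.6,-3.5,0,0,0,0],[2.3,-0.6,-4.5,0,0,0,0],[2,-0.5,-4.5,0,0,0,0],[1.5,-0.3,-3,0,0,0,0],[0,0,0,0,0,0,0]]]'

```text
t: 13.02
ee_pos: [0.5578, -0.2059, 0.1344]
eef_rot: [-160.0, 0.0, -105.0]
wrist_force: [-0.7, -0.3, 0.2]
grip_width: 0.0196
```

```bash
cat >> h.py <<'E'
def samp(n=5):
    L_=[]
    for i in range(n):
        tip,q,rv=where(say=False); o=arm.get_obs(); L_.append(np.r_[q,F[1].T@o["wrist_force"],F[1].T@o["wrist_torque"]]); read_camera("top")
    L_=np.array(L_); print("mean q",L_[:,:3].mean(0).round(2),"F",L_[:,3:6].mean(0).round(2),"sd",L_[:,3:6].std(0).round(2),"M",L_[:,6:].mean(0).round(3),"t",arm.get_obs()["t"])
E
python3 - <<'E'
from h import *
where(); samp(6)
E
```

```text
t 13.03 tip panel mm [  0.12 -25.31  10.61] rot needed [-0.0007 -0.0016 -0.0006] F panel [-0.49 -0.45  0.39] w 0.0196 M panel [ 0.03  0.25 -0.  ]
mean q [  0.32 -25.36  10.92] F [-0.4   0.42 -0.44] sd [0.46 0.46 0.59] M [ 0.039  0.21  -0.013] t 13.325
```

Emit:
carry_out --plan '[[[0.4,-0.1,-1,0,0,0,0],[0.4,-0.1,-1,0,0,0,0],[0.3,-0.1,-0.9,0,0,0,0],[0.3,-0.1,-0.9,0,0,0,0],[0,0,0,0,0,0,0]]]'

```text
t: 13.95
ee_pos: [0.5592, -0.2063, 0.131]
eef_rot: [-160.0, 0.0, -105.0]
wrist_force: [-1.2, 0.7, 1.9]
grip_width: 0.0195
```

```bash
python3 - <<'E'
from h import *
samp(6); shot('11',("wrist",))
crop("wrist11",260,190,400,290,5.5,"c19")
E
```

```text
mean q [  0.42 -25.38   6.91] F [-0.75  0.25  1.  ] sd [0.46 0.2  0.6 ] M [0.095 0.28  0.003] t 14.25
t 14.25 tcp [ 5.592000e-01 -2.063000e-01  1.310000e-01 -1.600062e+02  4.200000e-03
 -1.049706e+02] F [-0.67 -0.33  1.05] w 0.019305217887741574 j [-34.3  23.9  97.1  10.   40.4  64.1]
```

View pics/c19.png

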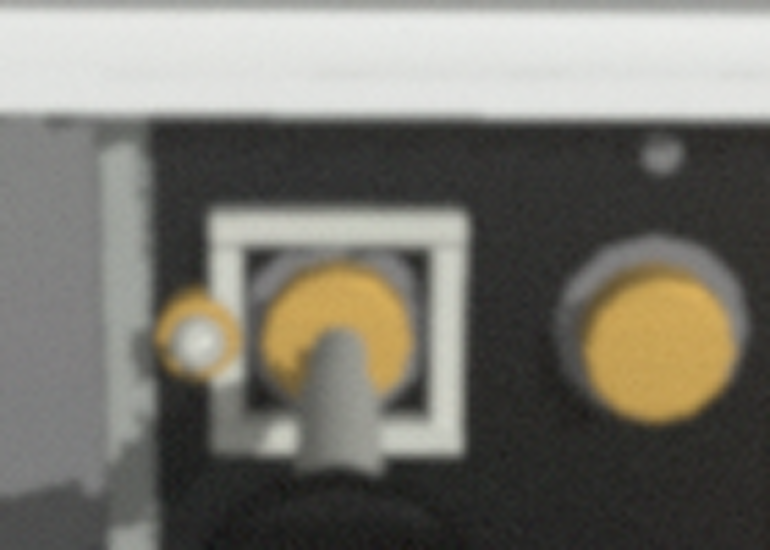

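Emit:
carry_out --plan '[[[0.3,-0.1,-0.8,0,0,0,0],[0.3,-0.1,-0.8,0,0,0,0],[0.2,0,-0.75,0,0,0,0],[0,0,0,0,0,0,0],[0,0,0,0,0,0,0]]]'

```text
t: 14.92
ee_pos: [0.56, -0.2066, 0.1287]
eef_rot: [-160.0, 0.0, -105.0]
wrist_force: [-1.3, 1.0, 2.7]
grip_width: 0.0194
```

```bash
python3 - <<'E'
from h import *
where();samp(16); shot('12',("wrist","side"))
crop("wrist12",260,190,400,290,5.5,"c20")
c=load("wrist12")
Q=None
h,w=c["depth"].shape; uv=np.stack(np.meshgrid(np.arange(w),np.arange(h)),-1).reshape(-1,2)
for nm in ("wrist10","wrist11","wrist12"):
    c=load(nm);o,r=rays(c,uv,c["tcp"]);P=o+r*c["depth"].reshape(-1)[:,None];Q=(P-F[0])@F[1]*1000
    for n,x,y,rr in (("plain",0,-60,5),("framed up part",5,-26,2)):
        m=np.hypot(Q[:,0]-x,Q[:,1]-y)<rr; m&=(Q[:,2]<15)
        print(nm,n,m.sum(),np.median(Q[m,2]).round(2))
E
```

```text
t 14.93 tip panel mm [  0.43 -25.41   4.42] rot needed [-0.0003 -0.001  -0.0005] F panel [-0.51  0.61  3.05] w 0.0194 M panel [ 0.13  0.22 -0.01]
mean q [  0.41 -25.4    4.4 ] F [-0.36  0.36  3.18] sd [0.45 0.4  0.52] M [ 0.133  0.23  -0.004] t 15.725
t 15.725 tcp [ 5.600000e-01 -2.065000e-01  1.286000e-01 -1.600080e+02  4.000000e-03
 -1.049723e+02] F [-0.74  0.06  2.07] w 0.019479835673778305 j [-34.2  24.2  97.1  10.1  40.1  64.1]
wrist10 plain 190 9.62
wrist10 framed up part 33 9.53
wrist11 plain 217 9.64
wrist11 framed up part 38 7.59
wrist12 plain 225 9.55
wrist12 framed up part 38 4.95
```

View pics/c20.png

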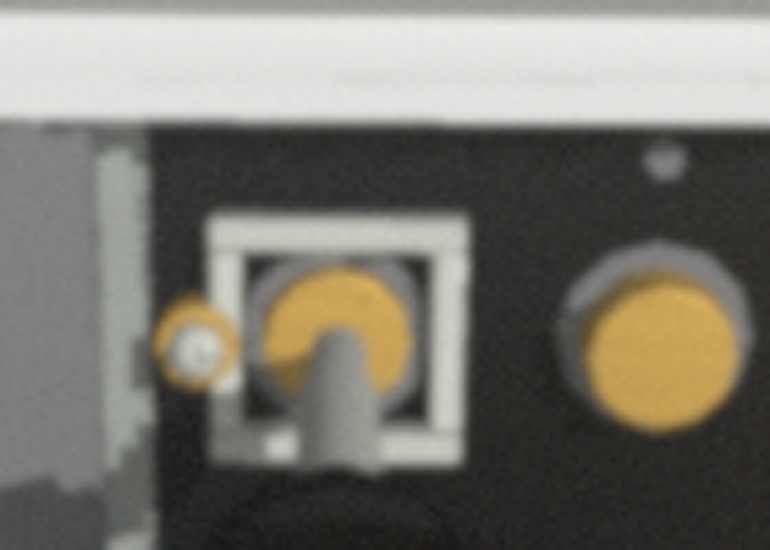

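View pics/side12.png

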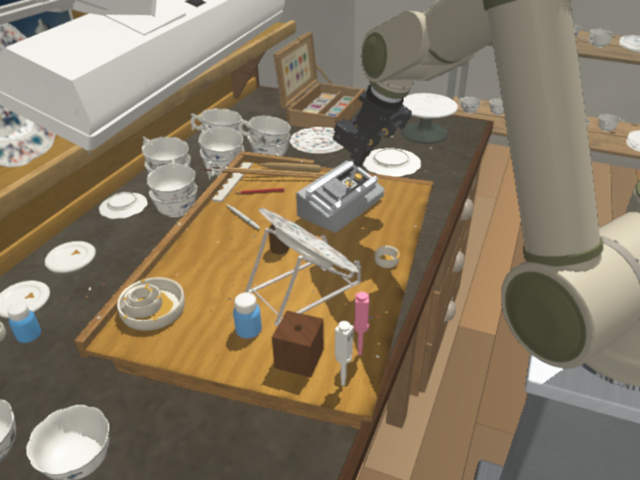

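```bash
python3 - <<'E'
from h import *
where(); print(workorder.hand_in())
E
```

```text
t 15.82 tip panel mm [  0.4  -25.39   4.37] rot needed [-0.0003 -0.001  -0.0005] F panel [-0.34 -0.2   4.8 ] w 0.0196 M panel [ 0.1   0.15 -0.07]
the job is handed in; nothing more can be done
None
```

The job is done and was handed in at about 16 s, with the gripper still holding the black tester on the framed contact. `hand_in()` reports no verdict.

- **Cover:** I drew the tester straight up out of its holder and pushed the rib with only the tip. The cover came off its catch and slid to its end stop. The stop showed as a force of about 9 N, and the cover's edge measured at panel y ≈ −2 mm, where it should be when fully open.
- **Framed contact:** I then set the tip on the contact in the square frame, at panel y = −26 mm. The tester is square to the panel within about 0.1°, and the wrist camera shows the tip about centred on the button.
- **Press depth:** The two checks disagree slightly. Force gives about 3.5–4.0 mm (3.6–4.0 N net), and the wrist camera's depth gives about 4.6 mm. Both are close to the half-way 4 mm, so I left it there.
- **Untouched things:** The plain contact's measured height did not change, at about 9.6 mm. The jar, dish and bottle look unmoved in the last side picture; I did not measure their positions again.

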